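# Take the pile of spares apart and lay them out by kind

### The job

On this spare-parts stall, take the stack of four parts apart from the top down, one part at a time, and set each one gently, flat and upright, on the middle of the blank white card in the tray that already shows a sample of the same part. Keep the rest of the stack and the parts already laid out where they are, do not drop anything, and do not disturb the brass bowl and the tin.

Things in the scene. Friction and masses are not known exactly. Their poses are not given: they have to be found in the camera images.
- bush: Loose plain brass bush, an upright cylinder, diameter 22 mm, height 28 mm, with a dark bore seen in its top; about 70 g. At the start it is the topmost part of the stack, standing centred within 3 mm on the nut. Origin: centre of its underside; z up along its axis.
- nut: Loose dark steel hexagon hub nut, 34 mm across flats, 39 mm across corners, 20 mm high, lying flat; about 120 g. Third from the bottom of the stack, on the bearing, centred within 3 mm. Origin: centre of its underside; z up; two parallel flats face its local +x and -x (the others at 60 degree steps).
- bearing: Loose steel ball bearing, a flat round part, diameter 50 mm, height 16 mm, with a black seal ring and a dark bore on its top; about 150 g. Second from the bottom of the stack, on the cover, centred within 3 mm. Origin: centre of its underside; z up along its axis.
- cover: Loose rectangular cast aluminium pump cover, 80 mm along local x, 58 mm along local y, 24 mm high, with four small dark screw heads at the corners of its top (3 mm proud); about 300 g. The bottom of the stack; it lies directly on the table. Origin: centre of its underside; z up.
- bush_tray: Fixed cardboard tray with a fixed sample brass bush. Outline: local x -60 to +130, y -64 to +64 mm; floor top at z 3 mm; rim 4 mm thick, 10 mm high. Origin: on the table under the middle of the blank white 80 x 80 mm card in the tray's empty part. Sample at x = +95 mm (22 mm diameter, 28 mm high). x points from card to sample, within 0.2 rad of world x; z up.
- nut_tray: Fixed cardboard tray with a fixed sample hexagon nut. Outline: local x -60 to +130, y -64 to +64 mm; floor top at z 3 mm; rim 4 mm thick, 10 mm high. Origin: on the table under the middle of the blank white 80 x 80 mm card in the tray's empty part. Sample at x = +95 mm (34 mm across flats, 20 mm high). x points from card to sample, within 0.2 rad of world x; z up.
- bearing_tray: Fixed cardboard tray with a fixed sample ball bearing. Outline: local x -60 to +130, y -64 to +64 mm; floor top at z 3 mm; rim 4 mm thick, 10 mm high. Origin: on the table under the middle of the blank white 80 x 80 mm card in the tray's empty part. Sample at x = +95 mm (50 mm diameter, 16 mm high). x points from card to sample, within 0.2 rad of world x; z up.
- cover_tray: Fixed cardboard tray with a fixed sample rectangular cover. Outline: local x -60 to +130, y -64 to +64 mm; floor top at z 3 mm; rim 4 mm thick, 10 mm high. Origin: on the table under the middle of the blank white 80 x 80 mm card in the tray's empty part. Sample at x = +95 mm (58 mm along tray x, 80 along y, 24 high). x points from card to sample, within 0.2 rad of world x; z up.
- bowl: Bystander: loose round brass bowl, 136 mm wide at the rim, 42 mm high, with small black rubber fittings in it, standing at the far left of the work. Origin: centre of its underside.
- tin: Bystander: loose closed metal tin, 74 mm diameter, 85 mm high, with a blank paper band, standing at the far right of the work. Origin: centre of its underside.
Things that resemble listed ones, but are neither listed nor needed, are in the scene too. Leave any blue or green look-alike of the bearing alone.

How it is judged:
By the outcome, as a careful person would: the job done as asked, in the order asked, and still so for the second after the job is handed in, with the robot touching nothing.
It also fails if it takes over 115 s, if anything falls off the work surface, if the arm or the gripper's body presses on something with over 40 N, if the wrist force passes 120 N, or if a joint passes its speed limit or range.

### The arm

A 6-joint arm with a two-finger parallel gripper is mounted at the origin on the work surface. World frame = base frame: x ahead of the robot, y to its left, z up, the work surface at z = 0. Lengths are in m, angles in rad, forces in N, time in s.
With the tool pointing down it reaches from about 0.275 to 0.825 m from the base axis. Payload 4.9 kg.
Tool frame: the origin (TCP) lies at the very end of the fingers, on their centre line; the grasp point (between the pads) lies 19 mm behind it; z points along the fingers, y is the line along which they close (so a half turn about z gives the same grasp; the last joint's range is limited). The gripper opens to 85 mm and grips with 20 to 120 N. Pads are 22 mm wide; open, the fingers measure 114 mm over their backs; the gripper's body (76 mm by 85 mm) begins 54 mm behind the grasp point. The pads swing forward as they close: fully open they stand 13 mm farther back than shut.
Start: joints at [-1.442, 0.326, -0.193, 1.052, 0, 1.437], TCP at [0.143, -0.531, 0.231] pointing down, gripper open.
Joint ranges: [-2.65, 2.65], [-0.97, 1.79], [-1.3, 1.35], [-1.93, 2.1], [-1.47, 1.37], [-3.14, 3.14]. Speed limits (rad/s): [2.57, 2.57, 3.14, 3.14, 3.14, 3.14].

### API

Orientations are given as [roll, pitch, yaw] about the fixed x, y, z axes, in that order (R = Rz(yaw) Ry(pitch) Rx(roll)).
In Python, from workcell import observe, capture, get_calibration, job_done gives the robot as it stands.
- The arm moves only by the tool carry_out, never from a script. Its argument "steps" is a list of rows, each a list of 2 entries, a list of its own where there are three numbers: the shift along the tool's x, y, z in mm, then the turn, a rotation vector about the tool's x, y, z in rad. In form: [[[dx, dy, dz], [rx, ry, rz]], ...]. A call has 1 to 5 rows; each row shifts and turns the commanded pose from where the row before left it, along the tool's axes as they then stand; what a row does not reach is not made up. A row lasts 1/12 s, in which the tool goes at most 41.7 mm and 7.16 degrees, less where a joint would pass 70% of its speed; a pose out of reach is approached as far as the arm can. A call is refused whole if a number of a shift passes 41.7 or a number of a turn 0.125, either way. A call with a gripper value outside its range is refused whole. "claw" is the opening, from 0 (shut) to 1 (fully open), set as the call begins (left out, the last holds). The fingers move at their own pace and stop on an object; the grip force is fixed at half the most. Time passes only in rows, so rows that do not move let the fingers close. It gives the time, the measured TCP pose, the force, the opening and the grip force at its end, in the units of the state.
- observe(): the state, without advancing time (a new reading comes with each control period).
- capture(name): name is "scene" or "top" or "wrist"; returns the picture (384x512x3 uint8, red, green, blue); there is no depth.
- get_calibration(name): a dict with "K" (3x3 intrinsics, pixels), "k1" (the pictures are not rectified: a ray, as slopes to the right and down, at radius r is drawn at 1 + k1 r^2 times it, then the intrinsics apply), "extrinsics" (4x4, takes a point from camera to world coordinates). Camera axes: x right, y up, looking along -z (the intrinsics and any distortion apply to the point x, -y, -z); pixel columns grow to the right and rows downward; lengths in m; the calibration is good to about 2 mm. A picture is of the moment at which its call begins: read the wrist's pose just before it. get_calibration takes no time and is no camera call; for the wrist camera it gives the pose at the moment of the call.
- job_done(): hands the job in; it is judged then, once.
The state is a dict: "t": time; "joint_pos": joint angles; "joint_vel": joint speeds; "joint_efforts": joint torques, N m; "position": TCP position; "tool_rot": TCP orientation; "ft_force": force on the tool from outside, world axes, zero at the start; "moment": the same for the moment, N m; "width": finger opening in m; "finger_force": force on a finger pad.
Only numpy, scipy, OpenCV 4.12 (cv2) and the standard library are available. Lean on these libraries where they do the work, as an engineer would, in place of code of your own. Each camera call takes 0.05 s, during which the arm holds its last target. There are 200 camera calls.

## Working session

There is one attempt and no reset: what is moved stays moved. The work goes in short steps, Python scripts to look and compute and a tool call to move; the robot and the scene stay as the last step left them, time stands still between calls to the robot, and variables do not carry over. Pictures are saved under pics/ and viewed, at most 14 in all, crops included, and the job is handed in when it is done.

Besides the shell and the picture viewer there is one more tool, called as name([rows], argument=value, ...), one row to a line, values as JSON. carry_out: Moves the arm, as the interface text tells. Its arguments: {"type":"object","properties":{"steps":{"type":"array"},"claw":{"type":"number"}},"required":["steps"]}

```bash
mkdir -p pics; ls
python3 - <<'E'
from workcell import *
import cv2
print(observe())
for n in ("scene","top"):
    cv2.imwrite(f"pics/{n}0.png",capture(n)[:,:,::-1]); print(n,get_calibration(n))
print(get_calibration("wrist"))
E
```

```text
pics
{'t': 0.0, 'joint_pos': array([-1.44219016e+00,  3.26932292e-01, -1.93605871e-01,  1.05197075e+00,
       -2.90483797e-05,  1.43657726e+00]), 'joint_vel': array([ 0.00016926, -0.00030185, -0.00080117,  0.00023021, -0.00111072,
       -0.00065345]), 'joint_efforts': array([-5.75321283e-04, -4.43395579e+01,  2.62441117e+01,  1.53048139e-02,
       -7.84114354e-05, -1.31318581e-05]), 'position': array([ 0.14281242, -0.53053261,  0.23049978]), 'tool_rot': array([-3.13989158e+00, -2.00384867e-04,  2.62825087e-01]), 'ft_force': array([ 0.33284682, -0.20970215, -0.37378888]), 'moment': array([ 0.04187882, -0.04510559,  0.00916386]), 'finger_force': 0.0, 'width': 0.08551044558288765}
scene {'K': array([[458.20171058,   0.        , 250.74652617],
       [  0.        , 458.20171058, 187.89794771],
       [  0.        ,   0.        ,   1.        ]]), 'k1': 0.0321699738513089, 'extrinsics': array([[ 0.66856568, -0.58274349,  0.4619848 ,  1.11853489],
       [ 0.74362187,  0.52957433, -0.40813912, -0.45982174],
       [-0.00681488,  0.61640981,  0.78739602,  0.9612775 ],
       [ 0.        ,
[... 245 characters left out ...]
cs': array([[-0.02567526,  0.99252014, -0.11935051,  0.42172309],
       [-0.99959077, -0.0239833 ,  0.01559143,  0.03019426],
       [ 0.01261239,  0.11970198,  0.99272975,  1.37487669],
       [ 0.        ,  0.        ,  0.        ,  1.        ]])}
{'K': array([[282.85444068,   0.        , 254.8067616 ],
       [  0.        , 282.85444068, 191.095189  ],
       [  0.        ,   0.        ,   1.        ]]), 'k1': -0.041714179882883645, 'extrinsics': array([[ 0.25970823,  0.93123485,  0.2556429 ,  0.20624345],
       [-0.96568537,  0.25094744,  0.06691147, -0.51509771],
       [-0.00184264, -0.26424807,  0.96445299,  0.37278179],
       [ 0.        ,  0.        ,  0.        ,  1.        ]])}
```

View pics/top0.png

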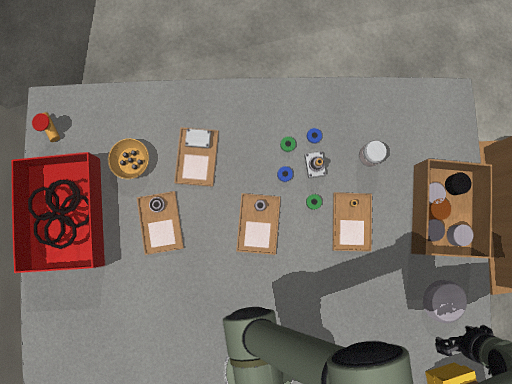

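View pics/scene0.png

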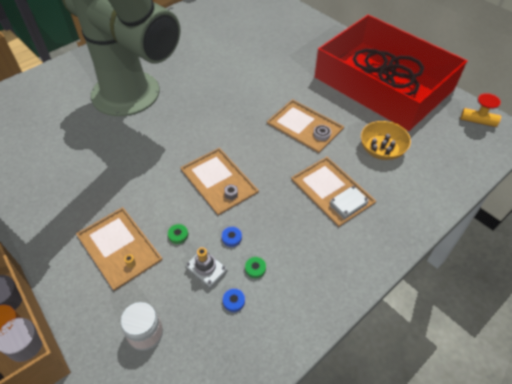

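The top view shows four tray cards: bearing (161,234), nut (258,234), bush (352,233) and cover (195,167). The stack is at (316,163) and the tin at (375,152). In the scene view the stack is at about (205,265), with look-alike rings around it.

```bash
cat > h.py <<'E'
import numpy as np, cv2
from workcell import *
from scipy.spatial.transform import Rotation as Rot
def ray(c,px):
    K,k1,T=c["K"],c["k1"],c["extrinsics"]
    px=np.atleast_2d(px).astype(float)
    u=cv2.undistortPoints(px[:,None],K,np.array([k1,0,0,0.]))[:,0]
    d=np.c_[u[:,0],-u[:,1],-np.ones(len(u))]@T[:3,:3].T
    return T[:3,3],d
def plane(c,px,z):
    o,d=ray(c,px); return (o+d*((z-o[2])/d[:,2])[:,None])[:,:2]
def proj(c,P):
    T=c["extrinsics"]; p=(np.atleast_2d(P)-T[:3,3])@T[:3,:3]
    u=np.c_[p[:,0]/-p[:,2],-p[:,1]/-p[:,2]]; u=u*(1+c["k1"]*(u**2).sum(1))[:,None]
    return u*[c["K"][0,0],c["K"][1,1]]+c["K"][:2,2]
def save(n,img,box=None,s=1):
    if box: img=img[box[1]:box[3],box[0]:box[2]]
    cv2.imwrite(f"pics/{n}.png",cv2.resize(img,None,fx=s,fy=s,interpolation=cv2.INTER_CUBIC)[:,:,::-1])
def go(x,y,z,yaw):
    """tool-frame shift (mm) and turn from measured pose to target, tool down"""
    o=observe(); R=Rot.from_euler("xyz",o["tool_rot"]); d=R.inv().apply(np.array([x,y,z])-o["position"])*1e3
    Rt=Rot.from_euler("xyz",[np.pi,0,yaw]); rv=(R.inv()*Rt).as_rotvec()
    print("t %.2f pos %s yaw %.3f w %.4f f %s"%(o["t"],o["position"].round(4),o["tool_rot"][2],o["width"],o["ft_force"].round(1)))
    print("shift",d.round(1),"turn",rv.round(3))
E
python3 - <<'E'
from h import *
for n,s in(("top",1),("scene",1)):
    c=get_calibration(n); im=capture(n); hsv=cv2.cvtColor(im,cv2.COLOR_RGB2HSV)
    m=cv2.inRange(hsv,(0,0,200),(180,60,255))
    cs,_=cv2.findContours(m,cv2.RETR_EXTERNAL,cv2.CHAIN_APPROX_NONE)
    for k in cs:
        if cv2.contourArea(k)<100: continue
        p=plane(c,k[:,0],0.003)*1e3
        r=cv2.minAreaRect(p.astype(np.float32)); print(n,np.array(r[0]).round(1),np.array(r[1]).round(1),round(r[2],1),cv2.boundingRect(k))
im=capture("top"); save("top_stack",im,(270,120,400,220),6)
im=capture("scene"); save("scene_stack",im,(165,220,265,310),6)
c=get_calibration("top");print(plane(c,[[316,163],[375,152],[128,158]],.03))
E
```

```text
top [441.   -4.8] [80.1 80.2] 83.3 (244, 221, 27, 27)
top [ 438.5 -317.3] [77.6 79.4] 87.4 (340, 220, 24, 25)
top [451.4 308.4] [79.2 80.4] 8.2 (148, 220, 27, 27)
top [668.5 195.2] [80.1 79.2] 83.7 (182, 155, 27, 25)
top [ 711.2 -417.1] [63.  66.6] 86.2 (367, 141, 19, 20)
top [769. 187.] [74.9 52.6] 83.5 (186, 129, 23, 17)
scene [ 657.5 -383.5] [70.9 67.3] 47.6 (122, 303, 33, 31)
scene [ 685.6 -190.3] [25.3 55.1] 21.7 (205, 261, 18, 20)
scene [ 440.2 -316.9] [80.6 81.1] 86.6 (90, 219, 44, 38)
scene [755.3 200.5] [78.9 58.2] 84.3 (334, 188, 30, 24)
scene [670.4 195.4] [81.8 80.9] 83.5 (304, 167, 40, 31)
scene [442.2  -4.6] [81.6 81. ] 83.3 (193, 157, 39, 31)
scene [452.7 308.9] [80.5 81.6] 8.1 (278, 108, 36, 25)
[[ 0.66690927 -0.20402912]
 [ 0.70025588 -0.40438748]
 [ 0.69888176  0.41376246]]
```

View pics/top_stack.png

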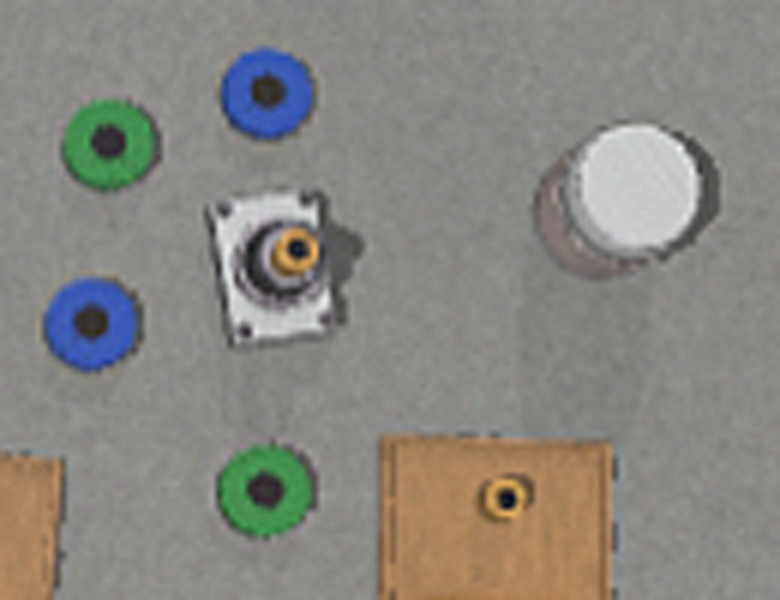

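View pics/scene_stack.png

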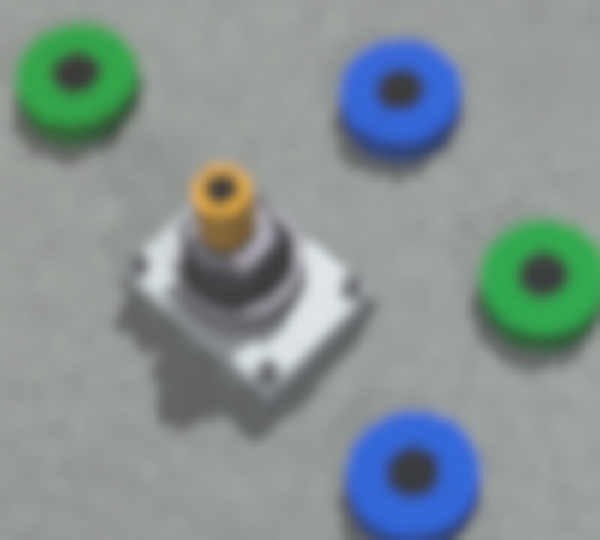

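Top crop: bush bore at (297,250), cover corners at (207,205), (322,190), (345,322) and (233,345). Scene crop: bush bore at (221,187). The stack matches the description.

Run:
```python
from h import *
c=get_calibration("top");s=get_calibration("scene")
f=lambda a,o:np.array(a)/6+np.array(o)-.4
print("bush",plane(c,f([[297,250]],(270,120)),.088),plane(s,f([[221,187]],(165,220)),.088))
P=plane(c,f([[207,205],[322,190],[345,322],[233,345]],(270,120)),.024)*1e3
r=cv2.minAreaRect(P.astype(np.float32));print(P,r)
p=P.mean(0)/1e3
go(.645,-.215,.24,3.0)
```

```text
bush [[ 0.66166081 -0.20400585]] [[ 0.66344067 -0.20360414]]
[[ 699.75919253 -166.97906359]
 [ 706.94975927 -231.21079367]
 [ 632.99267909 -240.30241256]
 [ 621.64683118 -177.92984256]] ((665.1879272460938, -204.44557189941406), (78.87623596191406, 64.60798645019531), 7.980432987213135)
t 0.30 pos [ 0.1429 -0.5309  0.231 ] yaw 0.263 w 0.0853 f [-1.2 -0.4 -0.5]
shift [ 566.9 -174.6   -8.8] turn [-0.000e+00 -1.000e-03 -2.737e+00]
```

carry_out([
  [[36,-11,0],[0,0,0]],
  [[36,-11,0],[0,0,0]],
  [[36,-11,0],[0,0,0]],
  [[36,-11,0],[0,0,0]],
  [[36,-11,0],[0,0,0]],
], claw=0.55)

```text
t: 0.72
position: [0.3036, -0.4302, 0.2313]
tool_rot: [3.141, -0.0, 0.262]
ft_force: [0.7, -1.3, -1.1]
width: 0.0468
finger_force: 0.0
```

carry_out([
  [[36,-11,0],[0,0,0]],
  [[36,-11,0],[0,0,0]],
  [[36,-11,0],[0,0,0]],
  [[36,-11,0],[0,0,0]],
  [[36,-11,0],[0,0,0]],
])

```text
t: 1.13
position: [0.4634, -0.3301, 0.2313]
tool_rot: [3.141, -0.0, 0.263]
ft_force: [-0.2, -0.8, 0.4]
width: 0.0468
finger_force: 0.0
```

carry_out([
  [[36,-11,0],[0,0,0]],
  [[36,-11,0],[0,0,0]],
  [[36,-11,0],[0,0,0]],
  [[36,-11,0],[0,0,0]],
  [[36,-11,0],[0,0,0]],
])

```text
t: 1.55
position: [0.6229, -0.2301, 0.2312]
tool_rot: [3.142, 0.0, 0.263]
ft_force: [0.6, -1.1, 1.5]
width: 0.0469
finger_force: 0.0
```

carry_out([
  [[36,-11,0],[0,0,-0.12]],
  [[0,0,0],[0,0,-0.12]],
  [[0,0,0],[0,0,-0.12]],
  [[0,0,0],[0,0,-0.12]],
  [[0,0,0],[0,0,-0.12]],
])

```text
t: 1.97
position: [0.6536, -0.211, 0.2307]
tool_rot: [-3.141, 0.0, 0.87]
ft_force: [-0.0, 0.3, -0.6]
width: 0.0473
finger_force: 0.0
```

carry_out([
  [[0,0,0],[0,0,-0.12]],
  [[0,0,0],[0,0,-0.12]],
  [[0,0,0],[0,0,-0.12]],
  [[0,0,0],[0,0,-0.12]],
  [[0,0,0],[0,0,-0.12]],
])

```text
t: 2.38
position: [0.6533, -0.2115, 0.231]
tool_rot: [-3.141, -0.0, 1.469]
ft_force: [-0.5, 0.0, -0.2]
width: 0.0471
finger_force: 0.0
```

Run:
```python
from h import *
c=get_calibration("wrist"); im=capture("wrist"); save("w1",im,None,1.5)
np.save("w1.npy",im)
print(proj(c,[.663,-.204,.088])*1.5)
```

```text
[[396.81882119 256.41971692]]
```

View pics/w1.png

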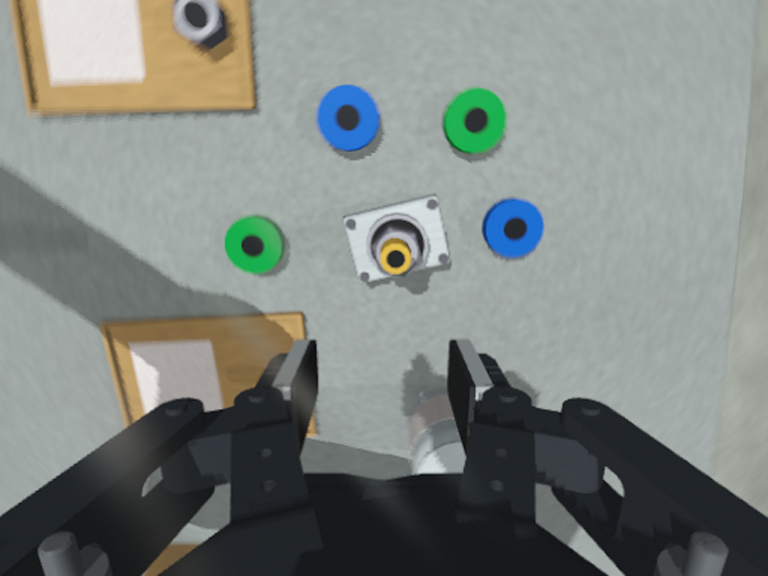

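Wrist view: the bush top is at (396,258), against (397,256) predicted, so the stack is at (0.663, -0.204). I'm descending on the bush.

carry_out([
  [[8.4,8.9,30],[0,0,0]],
  [[0,0,35],[0,0,0]],
  [[0,0,35],[0,0,0]],
  [[0,0,35],[0,0,0]],
  [[0,0,20],[0,0,0]],
])

```text
t: 2.85
position: [0.6608, -0.2031, 0.0718]
tool_rot: [-3.136, -0.002, 1.46]
ft_force: [-1.6, 0.8, -0.9]
width: 0.0467
finger_force: 0.0
```

carry_out([
  [[0,0,8],[0,0,0]],
  [[0,0,4],[0,0,0]],
  [[0,0,0],[0,0,0]],
  [[0,0,0],[0,0,0]],
])

```text
t: 3.18
position: [0.6644, -0.2047, 0.066]
tool_rot: [3.139, 0.001, 1.462]
ft_force: [0.4, 0.5, 0.8]
width: 0.0468
finger_force: 0.0
```

Run:
```python
from h import *
c=get_calibration("wrist"); im=capture("wrist"); save("w2",im,(120,90,400,300),2.5)
go(.663,-.204,.064,1.469)
```

```text
t 3.23 pos [ 0.6646 -0.2048  0.0664] yaw 1.462 w 0.0469 f [ 0.2  0.5 -0.2]
shift [ 0.6 -1.7  2.4] turn [ 0.003  0.001 -0.007]
```

View pics/w2.png

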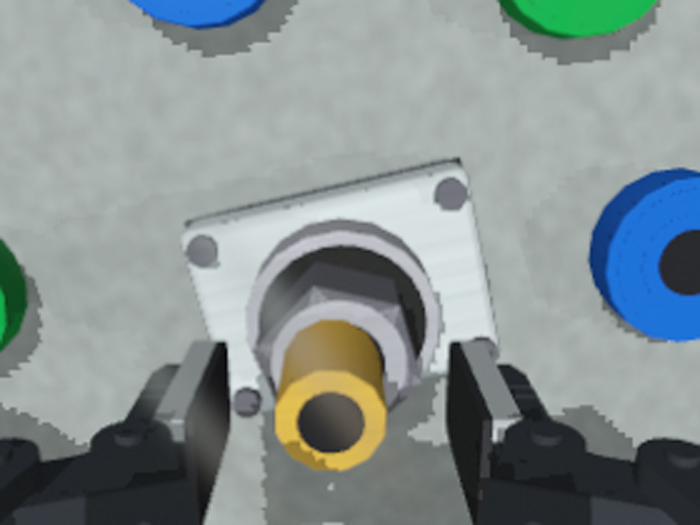

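The bush (centre 330) sits about 1.8 mm left of the finger centre (339), which agrees with the pose error. I'll correct that, then close.

carry_out([
  [[0.6,-1.7,2],[0,0,0]],
  [[0,0,0],[0,0,0]],
])

```text
t: 3.4
position: [0.662, -0.2036, 0.0635]
tool_rot: [3.14, 0.001, 1.463]
ft_force: [-0.6, 0.5, -0.6]
width: 0.0468
finger_force: 0.0
```

carry_out([
  [[0,0,0],[0,0,0]],
  [[0,0,0],[0,0,0]],
  [[0,0,0],[0,0,0]],
  [[0,0,0],[0,0,0]],
  [[0,0,0],[0,0,0]],
], claw=0.15)

```text
t: 3.82
position: [0.662, -0.2036, 0.0631]
tool_rot: [3.14, 0.0, 1.463]
ft_force: [-0.1, 0.8, 5.8]
width: 0.0195
finger_force: 58.8
```

carry_out([
  [[0,0,0],[0,0,0]],
  [[0,0,-2],[0,0,0]],
  [[0,0,-8],[0,0,0]],
  [[0,0,-15],[0,0,0]],
  [[0,0,-25],[0,0,0]],
])

```text
t: 4.23
position: [0.6593, -0.2025, 0.1099]
tool_rot: [-3.136, -0.002, 1.463]
ft_force: [-0.5, -1.5, -1.1]
width: 0.0203
finger_force: 58.6
```

Run:
```python
from h import *
c=get_calibration("wrist"); im=capture("wrist"); save("w3",im,(120,90,400,300),2.5)
go(.4395,-.317,.12,1.469)
```

```text
t 4.28 pos [ 0.6629 -0.2039  0.1173] yaw 1.463 w 0.0202 f [1.1 0.  3.5]
shift [-136.5 -210.    -3.3] turn [ 0.004  0.001 -0.006]
```

View pics/w3.png

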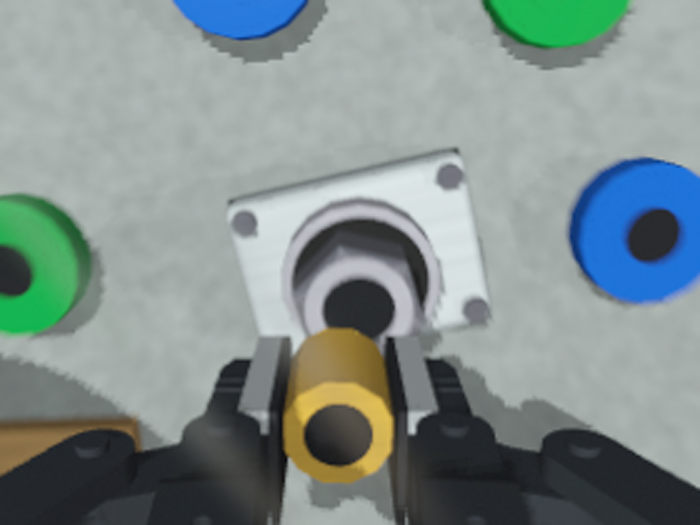

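carry_out([
  [[-10,-16,0],[0,0,0]],
  [[-22,-34,0],[0,0,0]],
  [[-22,-34,0],[0,0,0]],
  [[-22,-34,0],[0,0,0]],
  [[-22,-34,0],[0,0,0]],
])

```text
t: 4.7
position: [0.4983, -0.2847, 0.1124]
tool_rot: [3.141, 0.0, 1.464]
ft_force: [0.6, -1.2, -1.5]
width: 0.0202
finger_force: 58.8
```

carry_out([
  [[-20,-32,0],[0,0,0]],
  [[-12,-18,10],[0,0,0]],
  [[-6.5,-8,20],[0,0,0]],
  [[0,0,30],[0,0,0]],
  [[0,0,30],[0,0,0]],
])

```text
t: 5.12
position: [0.4382, -0.3181, 0.0227]
tool_rot: [3.139, 0.002, 1.461]
ft_force: [-0.3, -0.8, -0.2]
width: 0.0202
finger_force: 58.8
```

Run:
```python
from h import *
go(.4395,-.317,.0075,1.469)
```

```text
t 5.12 pos [ 0.4382 -0.3181  0.0227] yaw 1.461 w 0.0202 f [-0.3 -0.8 -0.2]
shift [ 1.2  1.2 15.2] turn [ 0.003  0.002 -0.008]
```

carry_out([
  [[1.2,1.2,6],[0.003,0,-0.008]],
  [[0,0,3],[0,0,0]],
  [[0,0,2],[0,0,0]],
  [[0,0,0],[0,0,0]],
  [[0,0,0],[0,0,0]],
])

```text
t: 5.53
position: [0.4405, -0.3161, 0.0127]
tool_rot: [-3.141, 0.002, 1.471]
ft_force: [0.0, -1.1, -1.0]
width: 0.0204
finger_force: 58.8
```

carry_out([
  [[-0.8,-1,2.5],[0,0,0]],
  [[0,0,1.5],[0,0,0]],
  [[0,0,0],[0,0,0]],
])

```text
t: 5.78
position: [0.4384, -0.3162, 0.0076]
tool_rot: [-3.139, 0.0, 1.471]
ft_force: [0.2, -0.1, -0.5]
width: 0.0198
finger_force: 58.8
```

carry_out([
  [[0,0,0.7],[0,0,0]],
  [[0,0,0],[0,0,0]],
])

```text
t: 5.95
position: [0.4382, -0.3161, 0.0066]
tool_rot: [-3.139, 0.0, 1.471]
ft_force: [0.3, 0.4, -0.3]
width: 0.02
finger_force: 58.8
```

carry_out([
  [[0,0,0.7],[0,0,0]],
  [[0,0,0],[0,0,0]],
])

```text
t: 6.12
position: [0.4383, -0.3161, 0.0061]
tool_rot: [-3.139, 0.0, 1.471]
ft_force: [-0.3, -0.2, 1.5]
width: 0.0207
finger_force: 59.1
```

carry_out([
  [[0,0,0.6],[0,0,0]],
  [[0,0,0],[0,0,0]],
])

```text
t: 6.28
position: [0.4384, -0.3161, 0.006]
tool_rot: [-3.139, 0.0, 1.471]
ft_force: [-1.3, 1.2, 8.5]
width: 0.0204
finger_force: 59.5
```

carry_out([
  [[0,0,0.4],[0,0,0]],
  [[0,0,0],[0,0,0]],
])

```text
t: 6.45
position: [0.4384, -0.3162, 0.006]
tool_rot: [-3.139, 0.0, 1.471]
ft_force: [-2.5, 2.1, 11.4]
width: 0.0202
finger_force: 59.8
```

carry_out([
  [[0,0,-0.5],[0,0,0]],
  [[0,0,0],[0,0,0]],
  [[0,0,0],[0,0,0]],
  [[0,0,0],[0,0,0]],
], claw=0.55)

```text
t: 6.78
position: [0.4382, -0.316, 0.0052]
tool_rot: [-3.138, -0.0, 1.471]
ft_force: [-0.3, -0.6, -0.3]
width: 0.0472
finger_force: 0.0
```

carry_out([
  [[0,0,-15],[0,0,0]],
  [[0,0,-35],[0,0,0]],
  [[0,0,-40],[0,0,0]],
  [[0,0,-30],[0,0,0]],
])

```text
t: 7.12
position: [0.4387, -0.3162, 0.1274]
tool_rot: [-3.139, 0.0, 1.471]
ft_force: [0.7, -1.0, 0.5]
width: 0.047
finger_force: 0.0
```

Run:
```python
from h import *
c=get_calibration("wrist"); im=capture("wrist"); save("w4",im,None,1.5)
np.save("w4.npy",im); h=cv2.cvtColor(im,cv2.COLOR_RGB2HSV)
m=cv2.inRange(h,(0,0,190),(180,40,255)); 
cs,_=cv2.findContours(m,cv2.RETR_EXTERNAL,cv2.CHAIN_APPROX_NONE)
for k in cs:
    if cv2.contourArea(k)>800: print("card",np.array(cv2.minAreaRect((plane(c,k[:,0],.003)*1e3).astype(np.float32))[0]),cv2.boundingRect(k))
T=get_calibration("top"); print(proj(c,[.4384,-.3161,.031])*1.5)
go(.663,-.204,.14,1.7)
```

```text
card [ 446.04067993 -307.20516968] (227, 143, 71, 58)
card [ 657.28381348 -203.18983459] (474, 0, 38, 71)
[[383.83729942 286.06684473]]
t 7.17 pos [ 0.4415 -0.3187  0.133 ] yaw 1.471 w 0.0469 f [ 2.3 -1.5  3.8]
shift [136.2 209.   -6.8] turn [ 0.004  0.006 -0.229]
```

View pics/w4.png

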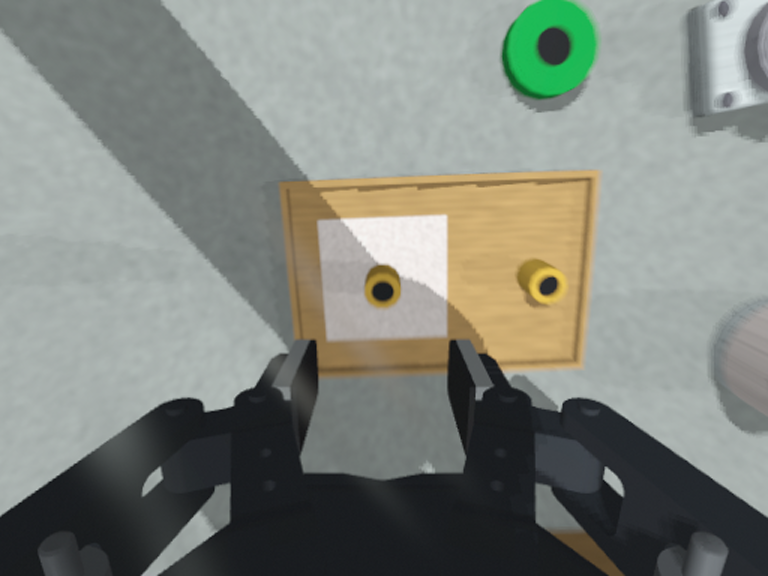

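The bush stands upright on the card: base at about (382,280), card middle (384,279). Next I'll look at the nut from above the stack.

carry_out([
  [[16,30,-10],[0,0,0]],
  [[16,30,-10],[0,0,0]],
  [[16,30,-10],[0,0,0]],
  [[16,30,-4],[0,0,0]],
  [[16,30,0],[0,0,0]],
])

```text
t: 7.58
position: [0.5979, -0.2511, 0.16]
tool_rot: [-3.141, 0.001, 1.471]
ft_force: [0.6, -0.2, 0.5]
width: 0.0467
finger_force: 0.0
```

carry_out([
  [[16,30,0],[0,0,0]],
  [[12,22,0],[0,0,0]],
  [[6,10,0],[0,0,0]],
  [[0,0,0],[0,0,0]],
  [[0,0,0],[0,0,0]],
])

```text
t: 8.0
position: [0.6609, -0.2233, 0.1576]
tool_rot: [-3.137, -0.0, 1.472]
ft_force: [0.5, 0.3, 0.2]
width: 0.0467
finger_force: 0.0
```

Run:
```python
from h import *
o=observe();c=get_calibration("wrist"); im=capture("wrist"); np.save("w5.npy",im)
u,v=proj(c,[.663,-.204,.06])[0].astype(int);print(u,v,c["extrinsics"][:3,3])
save("w5",im,(u-50,v-45,u+50,v+45),6);print(u-50,v-45)
go(.663,-.204,.14,1.469)
```

```text
256 168 [ 0.66682869 -0.1584591   0.29976893]
206 123
t 8.05 pos [ 0.6602 -0.2238  0.1578] yaw 1.471 w 0.0469 f [-0.4 -0.3  0.3]
shift [20.   0.9 17.8] turn [-0.005 -0.     0.002]
```

View pics/w5.png

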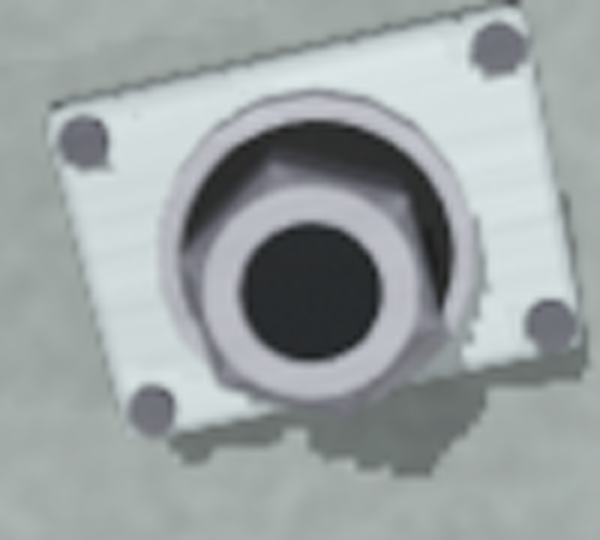

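Nut close-up: ring centre (311,291). Hexagon corners are at about (275,158), (405,200), (440,325), (225,385) and (185,258).

Run:
```python
from h import *
c=get_calibration("wrist"); f=lambda a:np.array(a)/6+[206,123]-.4
print("nut",plane(c,f([[311,291]]),.06))
V=plane(c,f([[275,158],[405,200],[440,325],[225,385],[185,258]]),.055)*1e3
print(V.round(1)); a=[]
for i,j in((0,1),(1,2),(4,3),(0,4)):
    d=V[j]-V[i]; t=np.degrees(np.arctan2(d[1],d[0]))%60; a.append(t); print(np.hypot(*d),t)
c2=f([[50,105],[515,0],[580,345],[125,435]]); P=plane(c,c2,.024)*1e3; print(cv2.minAreaRect(P.astype(np.float32)))
S=plane(c,f([[84,140],[498,47],[550,325],[152,410]]),.026)*1e3;d=S[1]-S[0];e=S[2]-S[3];print("cover",S.mean(0),np.degrees(np.arctan2(d[1],d[0])),np.degrees(np.arctan2(e[1],e[0])))
print("bearing",plane(c,f([[318,235]]),.040))
```

```text
nut [[ 0.66269969 -0.20672793]]
[[ 659.4 -187.8]
 [ 677.5 -195.7]
 [ 681.1 -214.7]
 [ 648.5 -220.6]
 [ 644.8 -201. ]]
19.76419423457604 36.428017901180766
19.310425713441226 40.74422629473818
19.98365051775232 40.67489926453102
19.67780638742661 42.11504864653193
((664.2103881835938, -202.84185791015625), (77.9965591430664, 57.53116226196289), 5.906249046325684)
cover [ 664.61052974 -204.15594206] 6.810230816931084 6.756871382863158
bearing [[ 0.6643361  -0.20204765]]
```

carry_out([
  [[0,0,0],[0,0,-0.1]],
  [[0,0,0],[0,0,-0.1]],
  [[0,0,0],[0,0,-0.075]],
  [[8,2.5,25],[0,0,0]],
  [[8,2.5,30],[0,0,0]],
], claw=0.6)

```text
t: 8.47
position: [0.664, -0.2096, 0.1065]
tool_rot: [3.139, 0.003, 1.743]
ft_force: [1.0, 0.1, -0.2]
width: 0.0513
finger_force: 0.0
```

carry_out([
  [[0,0,20],[0,0,0]],
  [[0,0,5],[0,0,0]],
  [[0,0,0],[0,0,0]],
  [[0,0,0],[0,0,0]],
])

```text
t: 8.8
position: [0.6628, -0.2082, 0.0797]
tool_rot: [-3.139, -0.0, 1.745]
ft_force: [0.4, -0.9, 0.7]
width: 0.0516
finger_force: 0.0
```

Run:
```python
from h import *
go(.6628,-.2070,.042,1.745)
```

```text
t 8.80 pos [ 0.6628 -0.2082  0.0797] yaw 1.745 w 0.0516 f [ 0.4 -0.9  0.7]
shift [ 1.2  0.3 37.7] turn [-0.002 -0.    -0.   ]
```

carry_out([
  [[1,0,15],[0,0,0]],
  [[0,0,14],[0,0,0]],
  [[0,0,6],[0,0,0]],
  [[0,0,2.5],[0,0,0]],
  [[0,0,0],[0,0,0]],
])

```text
t: 9.22
position: [0.6629, -0.2067, 0.0419]
tool_rot: [-3.139, -0.0, 1.745]
ft_force: [-1.0, 0.7, -0.2]
width: 0.0511
finger_force: 0.0
```

Run:
```python
from h import *
im=capture("wrist"); save("w6",im,(120,90,400,300),2.5)
go(.6628,-.2070,.042,1.745)
```

```text
t 9.27 pos [ 0.6632 -0.2067  0.0423] yaw 1.746 w 0.0510 f [ 0.5 -0.  -0.3]
shift [-0.2 -0.5  0.4] turn [-0.002 -0.     0.001]
```

View pics/w6.png

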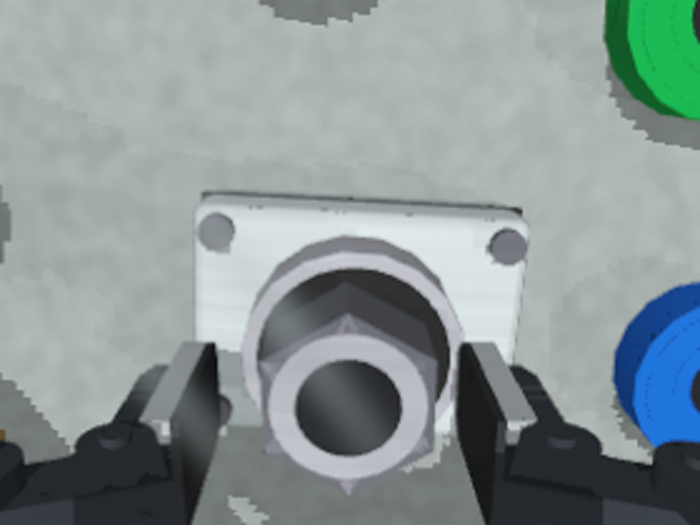

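The nut centre (349) is about 2 mm right of the finger centre (338) and its flats are parallel to the pads. I'll shift +y and close.

carry_out([
  [[0,2,0],[0,0,0]],
  [[0,0,0],[0,0,0]],
])

```text
t: 9.43
position: [0.6657, -0.2062, 0.0425]
tool_rot: [-3.141, 0.0, 1.746]
ft_force: [-0.5, -0.1, -0.7]
width: 0.0515
finger_force: 0.0
```

carry_out([
  [[0,0,0],[0,0,0]],
  [[0,0,0],[0,0,0]],
  [[0,0,0],[0,0,0]],
  [[0,0,0],[0,0,0]],
  [[0,0,0],[0,0,0]],
], claw=0.3)

```text
t: 9.85
position: [0.6654, -0.2061, 0.0422]
tool_rot: [-3.14, 0.0, 1.746]
ft_force: [-0.1, -0.2, 5.1]
width: 0.0325
finger_force: 60.4
```

carry_out([
  [[0,0,0],[0,0,0]],
  [[0,0,-2],[0,0,0]],
  [[0,0,-8],[0,0,0]],
  [[0,0,-20],[0,0,0]],
  [[0,0,-35],[0,0,0]],
])

```text
t: 10.27
position: [0.6613, -0.2044, 0.1023]
tool_rot: [-3.131, -0.006, 1.746]
ft_force: [0.3, -0.4, -1.7]
width: 0.0324
finger_force: 59.7
```

Run:
```python
from h import *
im=capture("wrist"); save("w7",im,(120,90,400,300),2.5)
go(.4415,-.0047,.107,1.745)
```

```text
t 10.32 pos [ 0.6665 -0.2065  0.113 ] yaw 1.746 w 0.0328 f [ 2.3 -1.8  5. ]
shift [ 237.9 -186.4    5.4] turn [0.001 0.002 0.001]
```

View pics/w7.png

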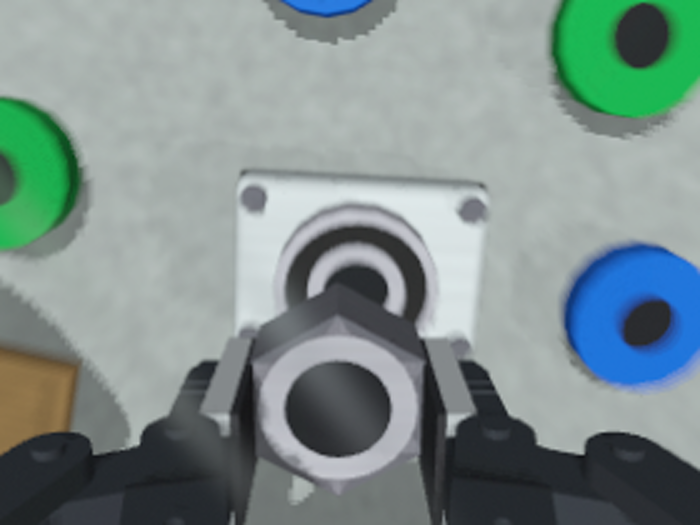

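The nut is held level and the bearing and cover are undisturbed. I'm carrying it to the nut tray.

carry_out([
  [[15,-12,0],[0,0,0]],
  [[30,-23.5,0],[0,0,0]],
  [[30,-23.5,0],[0,0,0]],
  [[30,-23.5,0],[0,0,0]],
  [[30,-23.5,0],[0,0,0]],
])

```text
t: 10.73
position: [0.5352, -0.0904, 0.1067]
tool_rot: [-3.138, -0.001, 1.745]
ft_force: [-0.4, 0.0, -0.3]
width: 0.0331
finger_force: 59.8
```

carry_out([
  [[30,-23.5,0],[0,0,0]],
  [[30,-23.5,5],[0,0,0]],
  [[30,-23.5,15],[0,0,0]],
  [[13,-10,30],[0,0,0]],
  [[0,0,25],[0,0,0]],
])

```text
t: 11.15
position: [0.4354, -0.0014, 0.0316]
tool_rot: [-3.137, -0.002, 1.749]
ft_force: [0.2, -0.6, -1.4]
width: 0.0327
finger_force: 59.9
```

carry_out([
  [[0,0,12],[0,0,0]],
  [[0,0,4],[0,0,0]],
  [[0,0,0],[0,0,0]],
])

```text
t: 11.4
position: [0.4388, -0.0038, 0.0155]
tool_rot: [-3.137, -0.001, 1.746]
ft_force: [-0.3, -0.2, -1.1]
width: 0.0328
finger_force: 59.9
```

Run:
```python
from h import *
go(.4415,-.0047,.0055,1.745)
```

```text
t 11.40 pos [ 0.4388 -0.0038  0.0155] yaw 1.746 w 0.0328 f [-0.3 -0.2 -1.1]
shift [-1.3  2.5  9.9] turn [-0.005 -0.001  0.001]
```

carry_out([
  [[-1.3,2.5,4],[-0.004,0,0]],
  [[0,0,3],[0,0,0]],
  [[0,0,1.5],[0,0,0]],
  [[0,0,0],[0,0,0]],
])

```text
t: 11.73
position: [0.4425, -0.005, 0.0077]
tool_rot: [3.14, -0.001, 1.745]
ft_force: [-0.1, 0.1, -0.7]
width: 0.0326
finger_force: 59.9
```

carry_out([
  [[0,0,0.7],[0,0,0]],
  [[0,0,0],[0,0,0]],
])

```text
t: 11.9
position: [0.4423, -0.0049, 0.0069]
tool_rot: [3.14, -0.001, 1.746]
ft_force: [-0.0, -0.4, -1.0]
width: 0.0328
finger_force: 59.9
```

carry_out([
  [[0,0,0.7],[0,0,0]],
  [[0,0,0],[0,0,0]],
])

```text
t: 12.07
position: [0.4422, -0.0048, 0.0061]
tool_rot: [3.14, -0.001, 1.746]
ft_force: [0.4, 0.4, -1.0]
width: 0.0329
finger_force: 59.9
```

carry_out([
  [[0,0,0.7],[0,0,0]],
  [[0,0,0],[0,0,0]],
])

```text
t: 12.23
position: [0.4421, -0.0048, 0.0053]
tool_rot: [3.141, -0.001, 1.746]
ft_force: [-0.3, 0.3, -1.6]
width: 0.0325
finger_force: 59.9
```

carry_out([
  [[0,0,0.5],[0,0,0]],
  [[0,0,0],[0,0,0]],
])

```text
t: 12.4
position: [0.4421, -0.0048, 0.0051]
tool_rot: [3.14, -0.001, 1.746]
ft_force: [-1.0, 0.8, 3.5]
width: 0.0325
finger_force: 60.4
```

carry_out([
  [[0,0,-0.3],[0,0,0]],
  [[0,0,0],[0,0,0]],
  [[0,0,0],[0,0,0]],
], claw=0.55)

```text
t: 12.65
position: [0.4422, -0.0048, 0.0052]
tool_rot: [3.14, -0.001, 1.746]
ft_force: [1.7, -0.1, -0.0]
width: 0.0467
finger_force: 0.0
```

carry_out([
  [[0,0,-15],[0,0,0]],
  [[0,0,-40],[0,0,0]],
  [[0,0,-40],[0,0,0]],
  [[0,0,-40],[0,0,0]],
  [[0,0,-10],[0,0,0]],
], claw=0.6)

```text
t: 13.07
position: [0.4451, -0.0054, 0.1556]
tool_rot: [3.133, 0.002, 1.746]
ft_force: [1.8, -0.5, 0.7]
width: 0.0512
finger_force: 0.0
```

Run:
```python
from h import *
c=get_calibration("wrist"); im=capture("wrist"); save("w8",im,None,1.2)
```

```text
(no output)
```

View pics/w8.png

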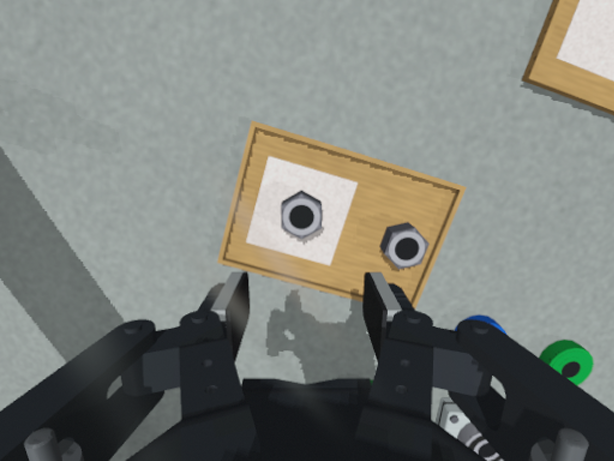

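carry_out([
  [[-16,11,0],[0,0,0]],
  [[-32,23,0],[0,0,0]],
  [[-32,23,0],[0,0,0]],
  [[-32,23,0],[0,0,0]],
  [[-32,23,0],[0,0,0]],
])

```text
t: 13.53
position: [0.5692, -0.1299, 0.1492]
tool_rot: [3.141, -0.001, 1.746]
ft_force: [0.4, 0.1, -0.9]
width: 0.0513
finger_force: 0.0
```

carry_out([
  [[-32,23,0],[0,0,0]],
  [[-32,23,0],[0,0,0]],
  [[-32,23,0],[0,0,0.056]],
  [[-14,9,0],[0,0,0]],
  [[0,0,0],[0,0,0]],
], claw=0.75)

```text
t: 13.95
position: [0.6653, -0.2276, 0.1479]
tool_rot: [3.141, -0.0, 1.687]
ft_force: [-0.8, 0.3, -0.1]
width: 0.0639
finger_force: 0.0
```

Run:
```python
from h import *
c=get_calibration("wrist"); im=capture("wrist"); np.save("w9.npy",im)
u,v=proj(c,[.663,-.204,.04])[0].astype(int);print(u,v)
save("w9",im,(u-50,v-45,u+50,v+45),6);print(u-50,v-45)
go(.664,-.204,.1,1.69)
```

```text
256 162
206 117
t 14.00 pos [ 0.6638 -0.2256  0.1479] yaw 1.688 w 0.0641 f [-1.   0.2 -0.1]
shift [21.3  2.7 47.9] turn [-0.001 -0.002 -0.002]
```

View pics/w9.png

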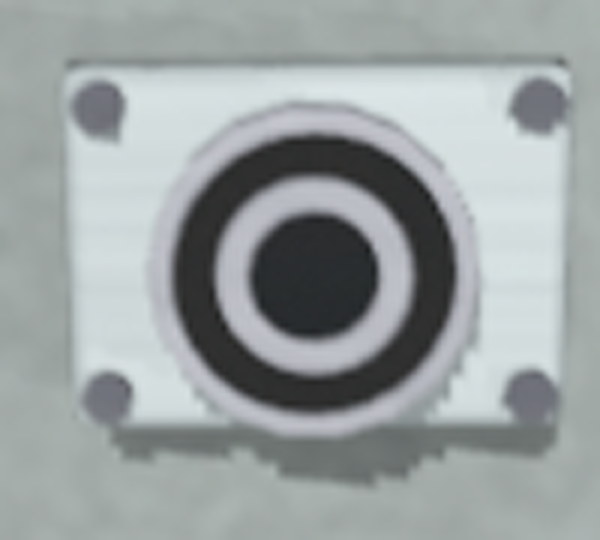

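The nut sits at the middle of its card, at (301,215). The bearing close-up has its centre at (315,275) with the cover edges aligned to the tool, so I'm computing the shift.

Run:
```python
from h import *
c=get_calibration("wrist")
b=plane(c,np.array([[315,275]])/6+[206,117]-.4,.04)[0]; S=plane(c,np.array([[98,106],[540,104],[530,396],[107,398]])/6+[206,117]-.4,.026)
print(b,S.mean(0)); go(b[0],b[1],.0265,1.69)
```

```text
[ 0.66257231 -0.20195408] [ 0.66319278 -0.20088355]
t 14.00 pos [ 0.6638 -0.2256  0.1479] yaw 1.688 w 0.0641 f [-1.   0.2 -0.1]
shift [ 23.4   1.6 121.4] turn [-0.001 -0.002 -0.002]
```

carry_out([
  [[12,1,25],[0,0,0]],
  [[10,1,30],[0,0,0]],
  [[0,0,20],[0,0,0]],
  [[0,0,10],[0,0,0]],
  [[0,0,0],[0,0,0]],
], claw=0.75)

```text
t: 14.42
position: [0.6603, -0.2, 0.0619]
tool_rot: [-3.137, -0.004, 1.691]
ft_force: [0.1, 0.1, -0.5]
width: 0.0644
finger_force: 0.0
```

```bash
cat > ring.py <<'E'
from h import *
c=get_calibration("wrist"); im=capture("wrist")
g=cv2.cvtColor(im,cv2.COLOR_RGB2GRAY)
u,v=proj(c,[.6635,-.2025,.04])[0].astype(int); print("pred",u,v)
cr=g[v-70:v+70,u-70:u+70]
H=cv2.HoughCircles(cv2.medianBlur(cr,3),cv2.HOUGH_GRADIENT,1,20,param1=120,param2=25,minRadius=8,maxRadius=60)
for h in H[0][:6]: print("circle",h+[u-70,v-70,0],plane(c,h[None,:2]+[u-70,v-70],.04))
np.save("ring.npy",im)
go(.6635,-.2025,.0265,1.69)
E
python3 ring.py
```

```text
pred 261 227
circle [263.5        227.5         34.70000076] [[ 0.66456433 -0.2025638 ]]
circle [245.5 216.5  45. ] [[ 0.65260422 -0.19667661]]
t 14.47 pos [ 0.6618 -0.2009  0.0641] yaw 1.690 w 0.0640 f [-0.4  0.6  0.5]
shift [-1.9  1.6 37.6] turn [-0.002 -0.002  0.   ]
```

carry_out([
  [[-1,2,8],[0,0,0]],
  [[0,0,5],[0,0,0]],
  [[0,0,0],[0,0,0]],
  [[0,0,0],[0,0,0]],
  [[0,0,0],[0,0,0]],
])

```text
t: 14.88
position: [0.6656, -0.203, 0.0528]
tool_rot: [3.14, -0.0, 1.69]
ft_force: [0.1, 0.3, 0.4]
width: 0.0639
finger_force: 0.0
```

```bash
python3 ring.py
python3 - <<'E'
from h import *
im=np.load("ring.npy"); g=cv2.cvtColor(im,cv2.COLOR_RGB2GRAY)
for r in (230,240,250,260): print(r," ".join(str(x) for x in g[r,190:325:3]))
E
```

```text
pred 253 227
circle [255.5        224.5         39.20000076] [[ 0.66434787 -0.20054249]]
circle [255.5        246.5         30.29999924] [[ 0.66603901 -0.21463902]]
t 14.93 pos [ 0.6657 -0.203   0.0528] yaw 1.690 w 0.0642 f [ 0.2 -0.  -0.3]
shift [ 0.7 -2.2 26.3] turn [ 0.002 -0.    -0.   ]
230 46 122 163 213 217 217 217 217 190 193 53 59 67 76 182 182 144 104 102 94 83 70 59 50 44 42 40 62 187 186 82 49 47 47 188 193 220 221 221 221 221 219 144 32 65
240 77 65 161 208 218 187 149 148 149 192 158 50 50 55 96 192 190 136 95 99 98 94 85 74 63 54 89 192 192 159 50 48 51 123 190 212 219 219 219 219 171 153 59 27 26
250 92 89 172 132 88 83 77 103 162 163 192 195 131 51 50 51 55 115 186 186 185 186 187 188 189 191 133 61 56 53 50 72 191 201 221 221 215 168 107 117 83 82 29 27 27
260 70 79 169 125 136 119 144 121 120 120 120 117 117 123 193 196 172 62 53 58 63 71 81 87 91 90 87 154 188 186 167 174 174 175 175 172 169 169 171 166 119 116 27 27 26
```

The bearing is now centred between the fingers (column 255.5). Descending and gripping.

carry_out([
  [[1,0,12],[0,0,0]],
  [[0,0,9],[0,0,0]],
  [[0,0,4.5],[0,0,0]],
  [[0,0,0],[0,0,0]],
  [[0,0,0],[0,0,0]],
])

```text
t: 15.35
position: [0.6646, -0.2014, 0.0257]
tool_rot: [-3.141, -0.002, 1.69]
ft_force: [0.5, 0.2, 0.4]
width: 0.0641
finger_force: 0.0
```

carry_out([
  [[0,0,0],[0,0,0]],
  [[0,0,0],[0,0,0]],
  [[0,0,0],[0,0,0]],
  [[0,0,0],[0,0,0]],
  [[0,0,0],[0,0,0]],
], claw=0.45)

```text
t: 15.77
position: [0.6658, -0.2019, 0.0274]
tool_rot: [3.139, -0.0, 1.69]
ft_force: [-0.2, 0.1, 2.9]
width: 0.0472
finger_force: 62.2
```

carry_out([
  [[0,0,0],[0,0,0]],
  [[0,0,-2],[0,0,0]],
  [[0,0,-3],[0,0,0]],
  [[0,0,0],[0,0,0]],
  [[0,0,0],[0,0,0]],
])

```text
t: 16.18
position: [0.665, -0.2016, 0.0315]
tool_rot: [3.141, -0.001, 1.69]
ft_force: [-0.2, 0.5, -1.7]
width: 0.0474
finger_force: 61.8
```

carry_out([
  [[0,0,-15],[0,0,0]],
  [[0,0,-30],[0,0,0]],
  [[18,-5,-25],[0,0,0]],
  [[36,-10.2,-10],[0,0,0]],
  [[36,-10.2,0],[0,0,0]],
])

```text
t: 16.6
position: [0.6313, -0.1164, 0.115]
tool_rot: [3.135, 0.002, 1.687]
ft_force: [-0.0, 0.3, -1.4]
width: 0.0471
finger_force: 62.0
```

carry_out([
  [[36,-10.2,0],[0,0,0]],
  [[36,-10.2,0],[0,0,0]],
  [[36,-10.2,0],[0,0,0]],
  [[36,-10.2,0],[0,0,0]],
  [[36,-10.2,0],[0,0,0]],
])

```text
t: 17.02
position: [0.5561, 0.0587, 0.1118]
tool_rot: [3.141, -0.001, 1.689]
ft_force: [0.1, -0.5, -1.0]
width: 0.0474
finger_force: 62.0
```

carry_out([
  [[36,-10.2,0],[0,0,0]],
  [[36,-10.2,0],[0,0,0]],
  [[36,-10.2,0],[0,0,0]],
  [[36,-10.2,0],[0,0,0]],
  [[36,-10.2,0],[0,0,0]],
])

```text
t: 17.43
position: [0.4841, 0.2313, 0.112]
tool_rot: [3.141, -0.001, 1.69]
ft_force: [-0.3, -0.2, -1.6]
width: 0.0473
finger_force: 62.0
```

carry_out([
  [[36,-10.2,0],[0,0,0]],
  [[30,-9,5],[0,0,0]],
  [[16,-4,20],[0,0,0]],
  [[0,0,30],[0,0,0]],
  [[0,0,25],[0,0,0]],
])

```text
t: 17.85
position: [0.452, 0.3102, 0.0313]
tool_rot: [3.139, -0.001, 1.693]
ft_force: [-0.0, -0.4, -2.4]
width: 0.0473
finger_force: 62.0
```

carry_out([
  [[0,0,6],[0,0,0]],
  [[0,0,0],[0,0,0]],
  [[0,0,0],[0,0,0]],
])

```text
t: 18.1
position: [0.4528, 0.3085, 0.0264]
tool_rot: [3.141, -0.001, 1.689]
ft_force: [1.0, -0.9, -0.6]
width: 0.0467
finger_force: 62.2
```

Run:
```python
from h import *
go(.452,.3087,.0065,1.69)
```

```text
t 18.10 pos [0.4528 0.3085 0.0264] yaw 1.689 w 0.0467 f [ 1.  -0.9 -0.6]
shift [ 0.3 -0.8 19.9] turn [ 0.001 -0.001 -0.001]
```

carry_out([
  [[0,-0.5,8],[0,0,0]],
  [[0,0,6],[0,0,0]],
  [[0,0,3],[0,0,0]],
  [[0,0,1],[0,0,0]],
  [[0,0,0],[0,0,0]],
])

```text
t: 18.52
position: [0.452, 0.3085, 0.0079]
tool_rot: [3.141, -0.001, 1.69]
ft_force: [0.5, -0.9, -0.1]
width: 0.0471
finger_force: 62.2
```

carry_out([
  [[0,0,0.7],[0,0,0]],
  [[0,0,0],[0,0,0]],
])

```text
t: 18.68
position: [0.4522, 0.3087, 0.0074]
tool_rot: [3.14, -0.001, 1.69]
ft_force: [-0.4, -0.6, -1.5]
width: 0.0472
finger_force: 62.2
```

carry_out([
  [[0,0,0.6],[0,0,0]],
  [[0,0,0],[0,0,0]],
])

```text
t: 18.85
position: [0.4521, 0.3087, 0.0068]
tool_rot: [3.14, -0.001, 1.69]
ft_force: [0.1, 0.3, -1.0]
width: 0.0472
finger_force: 62.2
```

carry_out([
  [[0,0,0.6],[0,0,0]],
  [[0,0,0],[0,0,0]],
])

```text
t: 19.02
position: [0.4522, 0.3087, 0.0064]
tool_rot: [3.14, -0.001, 1.69]
ft_force: [-0.1, -1.6, 1.3]
width: 0.0472
finger_force: 62.6
```

carry_out([
  [[0,0,0.5],[0,0,0]],
  [[0,0,0],[0,0,0]],
])

```text
t: 19.18
position: [0.4522, 0.3087, 0.0063]
tool_rot: [3.14, -0.001, 1.69]
ft_force: [-1.8, -0.9, 6.6]
width: 0.0473
finger_force: 63.1
```

carry_out([
  [[0,0,-0.4],[0,0,0]],
  [[0,0,0],[0,0,0]],
  [[0,0,0],[0,0,0]],
  [[0,0,0],[0,0,0]],
], claw=0.72)

```text
t: 19.52
position: [0.4521, 0.3086, 0.0059]
tool_rot: [3.141, -0.001, 1.69]
ft_force: [-0.4, 0.4, 0.5]
width: 0.0616
finger_force: 0.0
```

carry_out([
  [[0,0,-15],[0,0,0]],
  [[0,0,-35],[0,0,0]],
  [[0,0,-40],[0,0,0]],
  [[0,0,-35],[0,0,0]],
  [[0,0,-20],[0,0,0]],
])

```text
t: 19.93
position: [0.4534, 0.3093, 0.155]
tool_rot: [3.136, -0.003, 1.69]
ft_force: [1.5, 0.3, -0.1]
width: 0.0616
finger_force: 0.0
```

Run:
```python
from h import *
c=get_calibration("wrist"); im=capture("wrist"); np.save("w10.npy",im); g=cv2.cvtColor(im,cv2.COLOR_RGB2GRAY)
u,v=proj(c,[.452,.3087,.019])[0].astype(int); print(u,v)
H=cv2.HoughCircles(cv2.medianBlur(g[v-60:v+60,u-60:u+60],3),cv2.HOUGH_GRADIENT,1,20,param1=120,param2=20,minRadius=6,maxRadius=40)
print(H+[u-60,v-60,0], plane(c,H[0][:1,:2]+[u-60,v-60],.019))
m=cv2.inRange(cv2.cvtColor(im,cv2.COLOR_RGB2HSV),(0,0,190),(180,40,255))
cs,_=cv2.findContours(m,cv2.RETR_EXTERNAL,cv2.CHAIN_APPROX_NONE)
for k in cs:
    if cv2.contourArea(k)>800: print("card",cv2.minAreaRect((plane(c,k[:,0],.003)*1e3).astype(np.float32)))
```

```text
253 181
[[[252.5        184.5         14.89999962]]] [[0.45090184 0.30539534]]
card ((783.7859497070312, 167.3287353515625), (40.307159423828125, 85.79290771484375), 22.689733505249023)
card ((672.2379150390625, 217.09996032714844), (32.18405532836914, 81.1123046875), 82.6481704711914)
card ((450.6298522949219, 306.9824523925781), (80.58484649658203, 80.82183074951172), 8.360441207885742)
```

carry_out([
  [[-18,4,0],[0,0,0]],
  [[-36,8.7,0],[0,0,0]],
  [[-36,8.7,0],[0,0,0]],
  [[-36,8.7,0],[0,0,0]],
  [[-36,8.7,0],[0,0,0]],
])

```text
t: 20.4
position: [0.5098, 0.1508, 0.1506]
tool_rot: [3.141, -0.001, 1.691]
ft_force: [0.3, -0.2, 0.2]
width: 0.0615
finger_force: 0.0
```

carry_out([
  [[-36,8.7,0],[0,0,0]],
  [[-36,8.7,0],[0,0,0]],
  [[-36,8.7,0],[0,0,0]],
  [[-36,8.7,0],[0,0,0]],
  [[-36,8.7,0],[0,0,0]],
])

```text
t: 20.82
position: [0.5744, -0.0232, 0.1504]
tool_rot: [3.141, -0.001, 1.69]
ft_force: [0.2, -0.1, 0.4]
width: 0.0617
finger_force: 0.0
```

carry_out([
  [[-36,8.7,0],[0,0,0]],
  [[-36,8.7,0],[0,0,0]],
  [[-36,8.7,0],[0,0,0]],
  [[-36,8.7,0],[0,0,0]],
  [[-28,6.5,0],[0,0,0]],
], claw=0.9)

```text
t: 21.23
position: [0.6362, -0.1902, 0.15]
tool_rot: [3.14, -0.0, 1.688]
ft_force: [0.9, 0.5, -0.1]
width: 0.0772
finger_force: 0.0
```

carry_out([
  [[-18,4,0],[0,0,0.12]],
  [[0,0,0],[0,0,0.12]],
  [[0,0,0],[0,0,0.12]],
  [[0,0,0],[0,0,0.12]],
  [[0,0,0],[0,0,0.12]],
])

```text
t: 21.65
position: [0.6415, -0.2049, 0.1497]
tool_rot: [-3.141, -0.001, 1.083]
ft_force: [-0.5, 0.1, 0.4]
width: 0.0769
finger_force: 0.0
```

carry_out([
  [[0,0,0],[0,0,0.12]],
  [[0,0,0],[0,0,0.12]],
  [[0,0,0],[0,0,0.12]],
  [[0,0,0],[0,0,0.12]],
  [[0,0,0],[0,0,0.12]],
])

```text
t: 22.07
position: [0.6415, -0.2045, 0.1499]
tool_rot: [-3.14, -0.001, 0.484]
ft_force: [-0.8, -0.0, 0.8]
width: 0.0767
finger_force: 0.0
```

carry_out([
  [[0,0,0],[0,0,0.12]],
  [[0,0,0],[0,0,0.12]],
  [[0,0,0],[0,0,0.12]],
  [[0,0,0],[0,0,0]],
  [[0,0,0],[0,0,0]],
])

```text
t: 22.48
position: [0.6415, -0.2046, 0.1501]
tool_rot: [-3.14, -0.0, 0.133]
ft_force: [-0.2, -0.6, -0.4]
width: 0.0769
finger_force: 0.0
```

```bash
cat > cov.py <<'E'
from h import *
c=get_calibration("wrist"); im=capture("wrist"); np.save("cov.npy",im)
m=cv2.inRange(cv2.cvtColor(im,cv2.COLOR_RGB2HSV),(0,0,185),(180,40,255)); m=cv2.morphologyEx(m,cv2.MORPH_CLOSE,np.ones((9,9)))
cs,_=cv2.findContours(m,cv2.RETR_EXTERNAL,cv2.CHAIN_APPROX_NONE)
for k in cs:
    if cv2.contourArea(k)>1500: print("px",cv2.minAreaRect(k),"mm",cv2.minAreaRect((plane(c,k[:,0],.024)*1e3).astype(np.float32)))
go(.665,-.202,.1,.119)
E
python3 cov.py
```

```text
px ((255.5, 157.5), (81.0, 59.0), 90.0) mm ((665.3621215820312, -203.25808715820312), (77.92984771728516, 55.72404479980469), 7.1906657218933105)
t 22.53 pos [ 0.6416 -0.2046  0.1502] yaw 0.133 w 0.0768 f [ 0.2 -0.5  1.3]
shift [23.5  0.6 50.2] turn [-0.001 -0.001  0.014]
```

carry_out([
  [[12,0,25],[0,0,0.006]],
  [[11,0,35],[0,0,0]],
  [[0,0,30],[0,0,0]],
  [[0,0,10],[0,0,0]],
  [[0,0,0],[0,0,0]],
])

```text
t: 22.95
position: [0.6618, -0.2004, 0.0469]
tool_rot: [-3.137, 0.005, 0.125]
ft_force: [-1.0, 0.6, -0.4]
width: 0.0766
finger_force: 0.0
```

carry_out([
  [[0,0,0],[0,0,0]],
  [[0,0,0],[0,0,0]],
  [[0,0,0],[0,0,0]],
])

```text
t: 23.2
position: [0.6662, -0.2024, 0.0533]
tool_rot: [3.14, -0.005, 0.124]
ft_force: [-0.1, 0.6, 0.4]
width: 0.0766
finger_force: 0.0
```

```bash
python3 cov.py
```

```text
px ((253.1767578125, 215.7577667236328), (114.6569595336914, 84.93470764160156), 87.75425720214844) mm ((666.048095703125, -203.28860473632812), (77.04759979248047, 55.73488998413086), 7.085450649261475)
t 23.25 pos [ 0.6661 -0.2023  0.0532] yaw 0.124 w 0.0770 f [0.6 0.1 0.6]
shift [ -0.8  -0.4 -46.9] turn [ 0.001 -0.004  0.005]
```

carry_out([
  [[0,-0.5,15],[0,-0.004,0]],
  [[0,0,18],[0,0,0]],
  [[0,0,8],[0,0,0]],
  [[0,0,4],[0,0,0]],
  [[0,0,0],[0,0,0]],
])

```text
t: 23.67
position: [0.6635, -0.2007, 0.0042]
tool_rot: [-3.139, 0.005, 0.124]
ft_force: [-0.9, 0.3, 0.2]
width: 0.0768
finger_force: 0.0
```

carry_out([
  [[0,0,0],[0,0,0]],
  [[0,0,0],[0,0,0]],
  [[0,0,0],[0,0,0]],
  [[0,0,0],[0,0,0]],
  [[0,0,0],[0,0,0]],
], claw=0.55)

```text
t: 24.08
position: [0.6654, -0.2014, 0.0068]
tool_rot: [3.142, 0.001, 0.124]
ft_force: [0.5, -0.3, 3.4]
width: 0.0565
finger_force: 66.9
```

carry_out([
  [[0,0,0],[0,0,0]],
  [[0,0,-2],[0,0,0]],
  [[0,0,-3],[0,0,0]],
  [[0,0,0],[0,0,0]],
  [[0,0,0],[0,0,0]],
])

```text
t: 24.5
position: [0.6641, -0.2009, 0.0102]
tool_rot: [-3.14, 0.004, 0.124]
ft_force: [0.0, 0.3, -2.2]
width: 0.0561
finger_force: 66.3
```

carry_out([
  [[0,0,-10],[0,0,0]],
  [[0,0,-25],[0,0,0]],
  [[0,0,-35],[0,0,0]],
  [[2.5,-17,-25],[0,0,0]],
  [[5,-35,-5],[0,0,0]],
])

```text
t: 24.92
position: [0.6693, -0.1534, 0.1171]
tool_rot: [3.136, -0.006, 0.118]
ft_force: [2.7, 0.2, -1.7]
width: 0.0563
finger_force: 66.3
```

carry_out([
  [[5,-35,0],[0,0,0]],
  [[5,-35,0],[0,0,0]],
  [[5,-35,0],[0,0,0]],
  [[5,-35,0],[0,0,0]],
  [[5,-35,0],[0,0,0]],
])

```text
t: 25.33
position: [0.6688, 0.0298, 0.1115]
tool_rot: [-3.141, 0.003, 0.124]
ft_force: [0.8, 0.6, -2.2]
width: 0.0564
finger_force: 66.2
```

carry_out([
  [[5,-35,0],[0,0,0]],
  [[5,-35,0],[0,0,0]],
  [[5,-35,0],[0,0,0]],
  [[4.5,-35,0],[0,0,0]],
  [[2.5,-18,0],[0,0,0]],
])

```text
t: 25.75
position: [0.672, 0.1813, 0.1114]
tool_rot: [-3.129, 0.003, 0.153]
ft_force: [-0.0, -0.0, -3.2]
width: 0.0565
finger_force: 66.2
```

carry_out([
  [[1,-7.5,0],[0,0,-0.06]],
  [[0,0,0],[0,0,-0.12]],
  [[0,0,0],[0,0,-0.12]],
  [[0,0,0],[0,0,-0.12]],
  [[0,0,0],[0,0,-0.12]],
])

```text
t: 26.17
position: [0.6726, 0.1834, 0.1113]
tool_rot: [-3.131, -0.002, 0.692]
ft_force: [0.0, -1.0, -1.6]
width: 0.0567
finger_force: 66.2
```

carry_out([
  [[0,0,0],[0,0,-0.12]],
  [[0,0,0],[0,0,-0.12]],
  [[0,0,0],[0,0,-0.12]],
  [[0,0,0],[0,0,-0.12]],
  [[0,0,0],[0,0,-0.12]],
])

```text
t: 26.58
position: [0.6727, 0.1832, 0.1113]
tool_rot: [-3.134, -0.008, 1.292]
ft_force: [0.7, 0.2, -2.8]
width: 0.0564
finger_force: 66.2
```

carry_out([
  [[0,0,0],[0,0,-0.12]],
  [[0,0,0],[0,0,-0.075]],
  [[0,0,0],[0,0,0]],
  [[0,0,0],[0,0,0]],
  [[0,0,0],[0,0,0]],
])

```text
t: 27.0
position: [0.6728, 0.1834, 0.1112]
tool_rot: [-3.136, -0.009, 1.479]
ft_force: [-0.4, -0.4, -2.7]
width: 0.0563
finger_force: 66.2
```

Run:
```python
from h import *
go(.6695,.1953,.0095,1.459)
```

```text
t 27.00 pos [0.6728 0.1834 0.1112] yaw 1.479 w 0.0563 f [-0.4 -0.4 -2.7]
shift [ 10.6  -3.8 101.8] turn [-0.005 -0.009  0.02 ]
```

carry_out([
  [[6,-2,20],[-0.005,-0.009,0.02]],
  [[4.5,-1.8,30],[0,0,0]],
  [[0,0,25],[0,0,0]],
  [[0,0,8],[0,0,0]],
  [[0,0,0],[0,0,0]],
])

```text
t: 27.42
position: [0.6674, 0.1942, 0.0251]
tool_rot: [-3.136, 0.001, 1.461]
ft_force: [0.6, -0.1, -2.1]
width: 0.0561
finger_force: 66.1
```

carry_out([
  [[0,0,0],[0,0,0]],
  [[0,0,0],[0,0,0]],
  [[0,0,0],[0,0,0]],
])

```text
t: 27.67
position: [0.6717, 0.1949, 0.0304]
tool_rot: [3.138, -0.001, 1.461]
ft_force: [0.4, 0.3, -3.3]
width: 0.0564
finger_force: 66.1
```

Run:
```python
from h import *
go(.6695,.1953,.0095,1.459); print(observe()["joint_pos"].round(2))
```

```text
t 27.67 pos [0.6717 0.1949 0.0304] yaw 1.461 w 0.0564 f [ 0.4  0.3 -3.3]
shift [ 0.2 -2.3 20.8] turn [ 0.003 -0.001  0.002]
[0.18 0.77 0.01 0.81 0.   1.86]
```

carry_out([
  [[0,-1.5,7],[0.003,0,0]],
  [[0,0,6],[0,0,0]],
  [[0,0,3],[0,0,0]],
  [[0,0,1],[0,0,0]],
  [[0,0,0],[0,0,0]],
])

```text
t: 28.08
position: [0.6678, 0.1948, 0.0104]
tool_rot: [-3.137, 0.0, 1.461]
ft_force: [-0.5, -0.1, -3.2]
width: 0.0563
finger_force: 66.2
```

carry_out([
  [[0,0,0],[0,0,0]],
  [[0,0,0.7],[0,0,0]],
  [[0,0,0],[0,0,0]],
])

```text
t: 28.33
position: [0.6685, 0.1949, 0.0104]
tool_rot: [-3.138, -0.0, 1.461]
ft_force: [0.2, 0.9, -2.8]
width: 0.0563
finger_force: 66.2
```

carry_out([
  [[0,0,0.7],[0,0,0]],
  [[0,0,0],[0,0,0]],
  [[0,0,0],[0,0,0]],
])

```text
t: 28.58
position: [0.6686, 0.195, 0.01]
tool_rot: [-3.139, -0.0, 1.461]
ft_force: [0.0, 0.1, -1.5]
width: 0.0564
finger_force: 66.3
```

carry_out([
  [[0,0,0.5],[0,0,0]],
  [[0,0,0],[0,0,0]],
])

```text
t: 28.75
position: [0.6686, 0.195, 0.0099]
tool_rot: [-3.139, -0.0, 1.461]
ft_force: [-1.4, -0.6, 3.1]
width: 0.0566
finger_force: 66.8
```

carry_out([
  [[0,0,0.5],[0,0,0]],
  [[0,0,0],[0,0,0]],
])

```text
t: 28.92
position: [0.6686, 0.195, 0.0099]
tool_rot: [-3.139, -0.0, 1.461]
ft_force: [-2.8, 0.3, 5.5]
width: 0.0564
finger_force: 67.2
```

Seated on the card. Releasing gradually, then retracting.

carry_out([
  [[0,0,-0.3],[0,0,0]],
  [[0,0,0],[0,0,0]],
  [[0,0,0],[0,0,0]],
  [[0,0,0],[0,0,0]],
], claw=0.8)

```text
t: 29.25
position: [0.6684, 0.1949, 0.0088]
tool_rot: [-3.138, -0.0, 1.461]
ft_force: [-0.6, -0.6, 0.0]
width: 0.0682
finger_force: 0.0
```

carry_out([
  [[0,0,-10],[0,0,0]],
  [[0,0,-30],[0,0,0]],
  [[0,0,-35],[0,0,0]],
  [[0,0,-35],[0,0,0]],
  [[0,0,-30],[0,0,0]],
])

```text
t: 29.67
position: [0.6693, 0.1949, 0.1521]
tool_rot: [-3.14, -0.001, 1.461]
ft_force: [0.4, 0.6, 0.3]
width: 0.068
finger_force: 0.0
```

carry_out([
  [[-30,0,-10],[0,0,0]],
  [[-35,0,0],[0,0,0]],
  [[-35,0,0],[0,0,0]],
  [[-35,0,0],[0,0,0]],
  [[-20,0,0],[0,0,0]],
])

```text
t: 30.08
position: [0.6516, 0.0374, 0.16]
tool_rot: [-3.139, 0.001, 1.459]
ft_force: [-0.5, -0.0, 0.3]
width: 0.0684
finger_force: 0.0
```

carry_out([
  [[-30,0,0],[0,0,0]],
  [[-30,0,0],[0,0,0]],
  [[-20,0,0],[0,0,0]],
  [[0,0,0],[0,0,0]],
  [[0,0,0],[0,0,0]],
])

```text
t: 30.5
position: [0.6433, -0.0399, 0.1596]
tool_rot: [-3.139, -0.001, 1.459]
ft_force: [-0.1, 0.8, 1.1]
width: 0.0683
finger_force: 0.0
```

Run:
```python
from h import *
a=capture("top")[110:270,100:400]; b=capture("scene")[80:370,70:440]
a=cv2.resize(a,None,fx=1.85,fy=1.85,interpolation=2);b=cv2.resize(b,(a.shape[1],int(b.shape[0]*1.0)))
save("final",np.vstack([a,b]))
```

```text
(no output)
```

View pics/final.png

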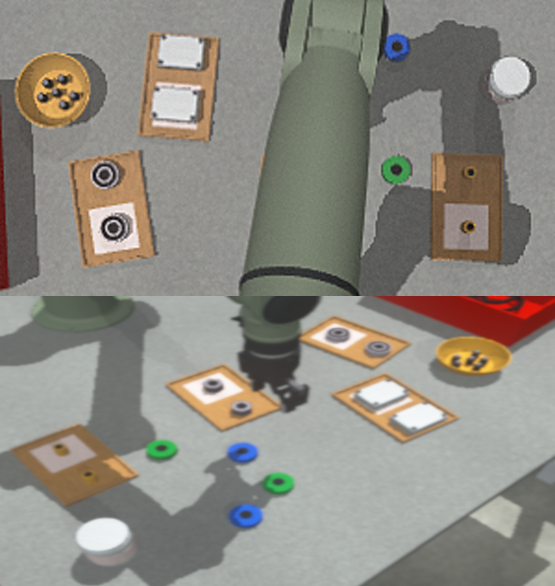

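The final picture shows all four parts upright on their cards: cover (176,104), bearing (114,228), bush (467,227) in the top half, nut (212,385) in the scene half. The bowl, tin and rings are undisturbed, and the arm is clear.

```bash
python3 -c "
from workcell import *
print(job_done())"
```

```text
the job is handed in; nothing more can be done
None
```

The stack is taken apart from the top down, with all four parts set upright on the cards in their matching trays; the last camera views show the bowl, tin and look-alike rings undisturbed, and the job is handed in after about 31 s on the robot's clock.

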